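# Hang the punching template on the jig's two pins

### The arm

A 7-joint arm with a two-finger parallel gripper is mounted at the origin on the work surface. World frame = base frame: x ahead of the robot, y to its left, z up, the work surface at z = 0. Lengths are in m, angles in rad, forces in N, time in s.
With the tool pointing down it reaches from about 0.4 to 0.85 m from the base axis. Payload 10.4 kg.
Tool frame: the origin (TCP) lies midway between the tips of the shut fingers; the grasp point (between the pads) lies 19 mm behind it; z points along the fingers, y is the direction in which the jaws open and shut (so a half turn about z gives the same grasp; the last joint's range is limited). The gripper opens to 85 mm and grips with 20 to 120 N. Pads are 22 mm wide; open, the fingers measure 114 mm over their backs; the gripper's body (76 mm by 85 mm) begins 54 mm behind the grasp point. The pads swing forward as they close: fully open they stand 13 mm farther back than shut.
Start: joints at [1.302, 0.332, -0.065, 1.46, 0.022, 1.35, -0.088], TCP at [0.152, -0.606, 0.231] pointing down, gripper open.
Joint ranges: [-2.6, 2.6], [-0.5, 2.12], [-1.47, 1.34], [0.16, 2.42], [-1.27, 4.41], [0.06, 2.06], [-2.6, 2.6]. Speed limits (rad/s): [2.22, 2.22, 2.79, 2.79, 3.14, 3.14, 3.14].

### API

Orientations are given as a unit quaternion [x, y, z, w].
In Python, from workcell import manip, viewer gives the robot as it stands.
- The arm moves only by the tool move_arm, never from a script. Its argument "deltas" is a list of rows, each a list of 7 numbers: the shift along the tool's x, y, z in m, then the turn, a rotation vector about the tool's x, y, z in degrees, then the opening, from -1 (shut) to 1 (fully open). In form: [[dx, dy, dz, wx, wy, wz, gripper], ...]. A call has 1 to 10 rows; each row shifts and turns the commanded pose from where the row before left it, along the tool's axes as they then stand; what a row does not reach is not made up. A row lasts 1/8 s, in which the tool goes at most 62.5 mm and 10.7 degrees, less where a joint would pass 70% of its speed; a pose out of reach is approached as far as the arm can. A call with a gripper value outside its range is refused whole. The fingers move at their own pace and stop on an object; "force" is the grip in N (left out, the last holds). Time passes only in rows, so rows that do not move let the fingers close. It gives the time, the measured TCP pose, the force and the opening at its end, in the units of the state.
- manip.get_obs(): the state, without advancing time (a new reading comes with each control period).
- viewer.camera(name): name is "scene" or "top" or "wrist"; returns (picture, depth): 480x640x3 uint8, red, green, blue; 480x640 float32, m along the optical axis (not along the pixel's ray), 0 where there is no reading.
- viewer.calibration(name): a dict with "fx", "fy", "cx", "cy" (pixels), "dist" ([k1, k2, p1, p2, k3] as OpenCV has them; the pictures are not rectified), "R" (3x3) and "t" (3): a world point X has camera coordinates R X + t; the wrist camera has in their place "T_tool_cam" (4x4, takes a point from camera to tool coordinates, whose origin is the TCP and whose axes are the flange's). Camera axes: x right, y down, z forward; pixel columns grow to the right and rows downward; lengths in m; the calibration is good to about 2 mm. A picture is of the moment at which its call begins: read the wrist's pose just before it. calibration takes no time and is no camera call.
- manip.hand_in(): hands the job in, once; it reports no verdict.
The state is a dict: "clock": time; "joint_pos": joint angles; "joint_velocities": joint speeds; "tau": joint torques, N m; "position": TCP position; "ee_rot": TCP orientation; "ft_force": force on the tool from outside, world axes, zero at the start; "torque": the same for the moment, N m; "grip_width": opening from 0.0 (shut) to 1.0 (fully open).
Only numpy, scipy, OpenCV 4.12 (cv2) and the standard library are available. Lean on these libraries where they do the work, as an engineer would, in place of code of your own. Each camera call takes 0.05 s, during which the arm holds its last target.

### The job

Pick up the yellow punching template (it has a black grip bar) and hang it with both holes over the two brass pins of the punching jig, lowered until it lies flat and fully home on the jig's white bed, grip bar up, then let go. The pin strip shifts lengthways in its slot, so find the pins with a light touch; never force or drop the template onto the pins or bed, as the pins bend at about 40 N. Leave the gift boxes, the screwdriver and the jar where they are.

Things in the scene. Friction and masses are not known exactly. Their poses are not given: they have to be found in the camera images.
- template: yellow plastic plate 210 x 70 x 8 mm (x, y, z), 0.17 to 0.34 kg, flat on the bench, with two round through holes 10 mm in diameter (small chamfer) at x = -50 and +50 mm, y = 0. The black dots along its edges are only printed. The same after a half turn about z: either way round will do. Origin: centre of the underside; z up
- grip (a point): on the template: middle of its black grip bar, 32 mm above the underside. The bar is 70 mm along the plate's x, 18 mm wide along y, and stands on the plate's centre from 8 to 42 mm above the underside. Axes as the template's
- jig: wooden block 270 x 110 mm (x, y) with a white plastic bed 256 x 96 mm on top, fixed to the bench. The template, fully home, has its underside 24 mm above this origin. Origin: centre of the block's underside; z up, x along the block and the line of the pins; a half turn makes no difference
- bed (a point): centre of the jig's bed, on its top face. Two brass pins 100 mm apart along x, at y = 0, 8 mm thick, stand 17 mm above the bed (flat tips 6 mm wide, 1 mm chamfer). They sit on a black strip clamped in a slot: the midpoint of the pins lies up to 20 mm either way along x from here, not told by any pose: find it by feel or sight. Light forces do not shift it
- box_near: open cardboard gift box 75 x 75 x 32 mm, bystander; origin at the centre of its underside
- box_far: open cardboard gift box 75 x 75 x 32 mm, bystander; origin at the centre of its underside
- screwdriver: screwdriver with orange handle, about 30 mm thick, lying on the bench, bystander; x along the tool, handle to -x
- rivet_jar: small white jar, 48 mm in diameter, 50 mm tall, bystander; origin at the centre of its underside
There are look-alikes about, which are no part of the job. Of the things that look like the template, take the one that is farthest from the robot's base at the start.

How it is judged:
On the way:
1. the template is lifted clear of the bench, higher than the pins (height (world z) of template above 0.041 m), for 0.1 s.
At the end, for the whole second after the job is handed in: the template hangs on both pins, flat on the jig's bed, grip bar up: its underside 21.5 to 26.5 mm above the jig's origin, its centre within 24 mm along and 4 mm across the jig's middle, in line with it within 0.05 rad, tilted less than 0.04 rad, at rest (z of template in the frame of jig between 0.0215 and 0.0265 m and x of template in the frame of jig between -0.024 and 0.024 m and y of template in the frame of jig between -0.004 and 0.004 m and angle between template's own z axis and vertical below 0.04 rad and angle between the x axis of template and the x axis of jig, either way round below 0.05 rad and linear speed of template below 0.01 m/s); the robot touches nothing.
It fails at once if the template is forced or dropped onto the jig: more than 40 N between template and jig (pins or bed) (contact force between template and jig above 40 N).
It fails at once if a gift box is moved more than 30 mm (distance of any of box_near, box_far from where it was at the start of the episode above 0.03 m).
It fails at once if the screwdriver or the jar is moved more than 30 mm (distance of any of screwdriver, rivet_jar from where it was at the start of the episode above 0.03 m).
It also fails if it takes over 67 s, if anything falls off the work surface, if the arm or the gripper's body presses on something with over 40 N, if the wrist force passes 120 N, or if a joint passes its speed limit or range.

## Working session

There is one attempt and no reset: what is moved stays moved. The work goes in short steps, Python scripts to look and compute and a tool call to move; the robot and the scene stay as the last step left them, time stands still between calls to the robot, and variables do not carry over. Pictures are saved under pics/ and viewed, and the job is handed in when it is done.

Besides the shell and the picture viewer there is one more tool, called as name(argument=value, ...), one argument or row to a line, values as JSON. move_arm: Moves the arm, as the interface text tells. Its arguments: {"type":"object","properties":{"deltas":{"type":"array"},"force":{"type":"number"}},"required":["deltas"]}

```bash
mkdir -p pics; ls; cat > h.py <<'E'
import numpy as np,cv2,pickle
from workcell import manip,viewer
from scipy.spatial.transform import Rotation as Rn
def snap(name,fn):
    o=manip.get_obs(); im,d=viewer.camera(name); c=viewer.calibration(name)
    pickle.dump((o,im,d,c),open(f'{fn}.pkl','wb')); cv2.imwrite(f'pics/{fn}.png',im[:,:,::-1]); return o,im,d,c
def load(fn): return pickle.load(open(f'{fn}.pkl','rb'))
def pose(o,c):
    # camera->world R,t
    if 'R' in c:
        R=np.array(c['R']);return R.T,-R.T@np.array(c['t'])
    T=np.array(c['T_tool_cam']);W=Rn.from_quat(o['ee_rot']).as_matrix()
    return W@T[:3,:3],W@T[:3,3]+np.array(o['position'])
def rays(c,uv):
    K=np.array([[c['fx'],0,c['cx']],[0,c['fy'],c['cy']],[0,0,1.]])
    p=cv2.undistortPoints(np.array(uv,float).reshape(-1,1,2),K,np.array(c['dist'],float)).reshape(-1,2)
    return np.c_[p,np.ones(len(p))]
def onplane(S,uv,z):
    o,im,d,c=S;R,t=pose(o,c);r=rays(c,uv)@R.T
    return t+r*((z-t[2])/r[:,2])[:,None]
def deproj(S,uv):
    o,im,d,c=S;R,t=pose(o,c);r=rays(c,uv)
    z=np.array([d[int(round(v)),int(round(u))] for u,v in uv])
    return (r*z[:,None])@R.T+t
def crop(S,fn,x0,y0,x1,y1,s):
    cv2.imwrite(f'pics/{fn}.png',cv2.resize(S[1][y0:y1,x0:x1,::-1],None,fx=s,fy=s,interpolation=cv2.INTER_CUBIC))
E
python3 - <<'E'
from h import *
o,*_=snap('top','t0'); snap('scene','s0')
print(o)
E
```

```text
pics
{'clock': 0.0, 'joint_pos': array([ 1.3024086 ,  0.332868  , -0.06469608,  1.46095243,  0.02156934,
        1.34988555, -0.08849749]), 'joint_velocities': array([-7.39189828e-04, -7.74847577e-04,  2.12494887e-03,  2.45264640e-04,
       -4.04309675e-05,  3.25546937e-04, -2.96666149e-04]), 'tau': array([ 6.77955286e-04, -6.25452018e+01,  4.92730422e-02, -3.91611457e+01,
        1.61933637e-02,  9.72866110e-03, -2.87558112e-05]), 'position': array([ 0.15198604, -0.60585016,  0.23051302]), 'ee_rot': array([ 9.92456984e-01,  1.22591317e-01, -1.05498269e-04, -7.01810774e-04]), 'ft_force': array([ 0.70990161, -0.19459735, -1.24037544]), 'torque': array([ 0.02513842,  0.02032462, -0.0355581 ]), 'grip_width': 0.9988492563158352}
```

View pics/t0.png

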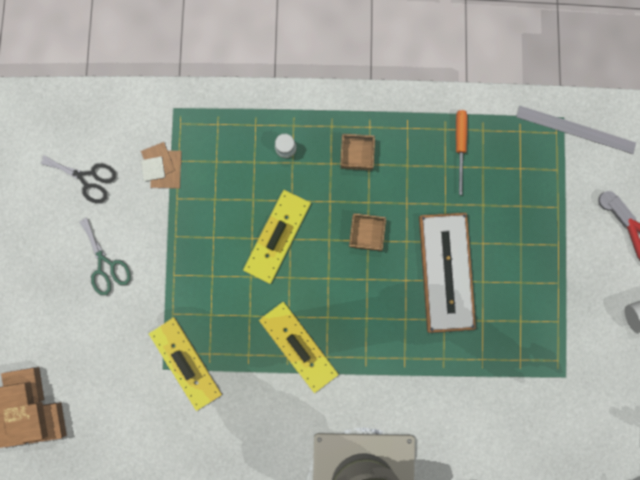

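View pics/s0.png

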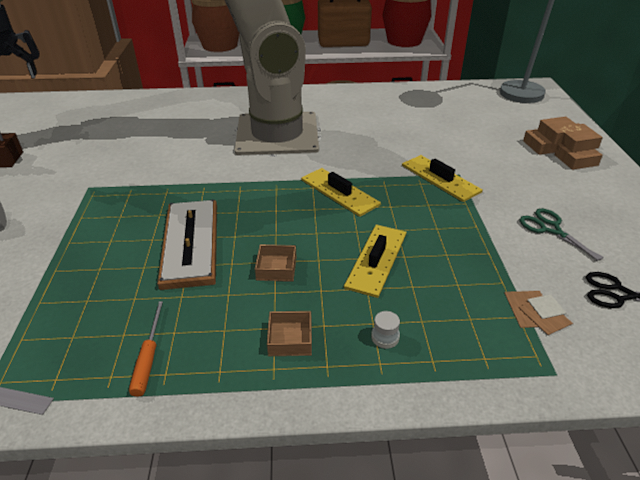

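The top view shows three yellow templates, with grips near (276,235), (299,348) and (182,365). The jig is near (447,272), the boxes at (358,152) and (368,232), the jar at (285,146) and the screwdriver at (461,150).

```bash
python3 - <<'E'
from h import *
np.set_printoptions(precision=4,suppress=True)
S=load('t0'); print(pose(S[0],S[3]))
for n,uv,z in [('A',(276,235),.04),('B',(299,348),.04),('C',(182,365),.04),('base',(365,480),0),('box',(368,232),.03),('jar',(285,146),.05)]:
    p=onplane(S,[uv],z)[0];print(n,p,np.hypot(p[0],p[1]),deproj(S,[(min(uv[0],639),min(uv[1],479))]))
crop(S,'t0a',235,180,325,295,5.2); crop(S,'t0j',405,205,490,340,4.4)
E
```

```text
(array([[ 0.0217, -0.9973,  0.0707],
       [-0.9998, -0.0214,  0.0049],
       [-0.0034, -0.0708, -0.9975]]), array([0.4207, 0.1   , 1.445 ]))
A [0.565 0.21  0.04 ] 0.602761363561068 [[0.5649 0.2099 0.0413]]
B [0.3118 0.1518 0.04  ] 0.3468482312066663 [[0.3122 0.1517 0.0441]]
C [0.2669 0.4145 0.04  ] 0.49298745298888513 [[0.2677 0.4128 0.0476]]
base [ 0.0091 -0.0049  0.    ] 0.010320461122841303 [[0.0711 0.0104 0.2107]]
box [0.5774 0.0011 0.03  ] 0.5773783666211797 [[ 0.5803 -0.0007  0.0038]]
jar [0.7683 0.1945 0.05  ] 0.7925344908145084 [[0.7672 0.1942 0.0545]]
```

View pics/t0a.png

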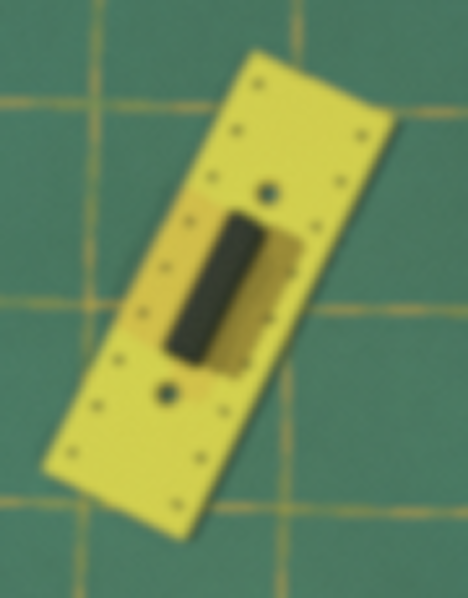

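View pics/t0j.png

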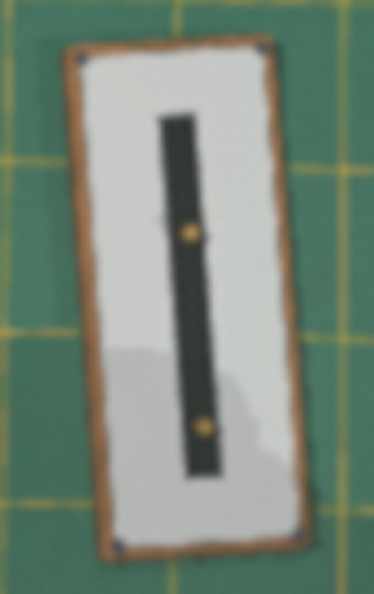

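```bash
python3 - <<'E'
from h import *
np.set_printoptions(precision=4,suppress=True)
S=load('t0')
f=lambda P,s,o:[(x/s+o[0],y/s+o[1]) for x,y in P]
# resize centre offset ignored (<0.5px)
off=lambda s:(0.5/s-.5)
A=f([(256,50),(397,115),(186,541),(43,467)],5.2,(235+off(5.2),180+off(5.2)))
P=onplane(S,A,.008);print(P,P.mean(0));print(np.linalg.norm(np.diff(P,axis=0),axis=1))
H=onplane(S,f([(268,193),(167,393)],5.2,(235+off(5.2),180+off(5.2))),.008);d=H[0]-H[1]
print('holes',H,H.mean(0),np.linalg.norm(d),np.degrees(np.arctan2(d[1],d[0])))
e=P[0]-P[3];print(np.degrees(np.arctan2(e[1],e[0])))
o=(405+off(4.4),205+off(4.4))
B=onplane(S,f([(75,50),(270,40),(306,540),(108,553)],4.4,o),.024);print('bed',B,B.mean(0),np.linalg.norm(np.diff(B,axis=0),axis=1))
for i,j in((0,3),(1,2)):
  e=B[i]-B[j];print(np.degrees(np.arctan2(e[1],e[0])))
Q=onplane(S,f([(191,232),(204,426)],4.4,o),.041);d=Q[0]-Q[1]
print('pins',Q,Q.mean(0),np.linalg.norm(d),np.degrees(np.arctan2(d[1],d[0])))
W=Rn.from_quat(S[0]['ee_rot']).as_matrix();print(W)
print(viewer.calibration('wrist'))
E
```

```text
[[0.6759 0.1973 0.008 ]
 [0.6478 0.1334 0.008 ]
 [0.4554 0.2225 0.008 ]
 [0.4868 0.2871 0.008 ]] [0.5665 0.2101 0.008 ]
[0.0698 0.2121 0.0718]
holes [[0.6114 0.1902 0.008 ]
 [0.521  0.2328 0.008 ]] [0.5662 0.2115 0.008 ] 0.10001877962653688 -25.220588240937154
-25.40257188495603
bed [[ 0.6179 -0.1224  0.024 ]
 [ 0.6256 -0.2252  0.024 ]
 [ 0.365  -0.2457  0.024 ]
 [ 0.3566 -0.1424  0.024 ]] [ 0.4913 -0.1839  0.024 ] [0.1031 0.2614 0.1036]
4.39136504282748
4.500988271362539
pins [[ 0.5225 -0.1806  0.041 ]
 [ 0.423  -0.1882  0.041 ]] [ 0.4728 -0.1844  0.041 ] 0.09979722915596623 4.3650884706885105
[[ 0.9699  0.2433 -0.0004]
 [ 0.2433 -0.9699  0.0014]
 [-0.     -0.0014 -1.    ]]
{'fx': 398.70638097722696, 'fy': 398.70638097722696, 'cx': 317.0685287856532, 'cy': 237.38331806955782, 'dist': array([-0.0759,  0.    ,  0.    ,  0.    ,  0.    ]), 'T_tool_cam': array([[ 0.0001, -0.957 , -0.29  ,  0.0738],
       [ 1.    ,  0.0001, -0.    , -0.0007],
       [ 0.0001, -0.29  ,  0.957 , -0.142 ],
       [ 0.    ,  0.    ,  0.    ,  1.    ]])}
```

```bash
cat >> h.py <<'E'
def plan(target,yaw_deg):
    o=manip.get_obs();W=Rn.from_quat(o['ee_rot'])
    T=Rn.from_matrix(np.array([[np.cos(np.radians(yaw_deg)),np.sin(np.radians(yaw_deg)),0],[np.sin(np.radians(yaw_deg)),-np.cos(np.radians(yaw_deg)),0],[0,0,-1]]))
    d=W.inv().apply(np.array(target)-o['position'])
    r=np.degrees((W.inv()*T).as_rotvec())
    x=W.as_matrix()[:,0]
    print('t',o['clock'],'pos',np.round(o['position'],4),'yaw',round(float(np.degrees(np.arctan2(x[1],x[0]))),2),'F',np.round(o['ft_force'],2),'grip',round(o['grip_width'],3))
    print('tool shift',np.round(d,4),'rot',np.round(r,2),'dist',np.linalg.norm(d))
E
python3 -c "
from h import *
plan([0.4728,-0.1844,0.161],4.4)"
```

```text
t 0.1 pos [ 0.152  -0.6059  0.2306] yaw 14.08 F [-0.04  0.46  0.44] grip 0.999
tool shift [ 0.4138 -0.3307  0.07  ] rot [-0.07  0.01  9.68] dist 0.5342730822951459
```

move_arm(
  deltas=[
    [0.0414,-0.0331,0.007,0,0,0,1],
    [0.0414,-0.0331,0.007,0,0,0,1],
    [0.0414,-0.0331,0.007,0,0,0,1],
    [0.0414,-0.0331,0.007,0,0,0,1],
    [0.0414,-0.0331,0.007,0,0,0,1],
    [0.0414,-0.0331,0.007,0,0,0,1],
    [0.0414,-0.0331,0.007,0,0,0,1],
    [0.0414,-0.0331,0.007,0,0,0,1],
    [0.0414,-0.0331,0.007,0,0,0,1],
    [0.0414,-0.0331,0.007,0,0,9.7,1],
  ],
)

```text
clock: 1.35
position: [0.4725, -0.1848, 0.1613]
ee_rot: [0.999, 0.041, -0.0, 0.0]
ft_force: [0.6, -0.8, 0.7]
grip_width: 1.008
```

```bash
python3 -c "
from h import *
plan([0.4728,-0.1844,0.161],4.4)"
```

```text
t 1.35 pos [ 0.4725 -0.1848  0.1613] yaw 4.64 F [ 0.6  -0.79  0.75] grip 1.008
tool shift [ 0.0004 -0.0004  0.0003] rot [0.01 0.01 0.24] dist 0.00061740878629064
```

move_arm(
  deltas=[
    [0,0,0,0,0,0,1],
    [0,0,0,0,0,0,1],
  ],
)

```text
clock: 1.6
position: [0.4713, -0.1868, 0.1613]
ee_rot: [0.999, 0.043, -0.0, 0.0]
ft_force: [0.6, 0.2, -0.5]
grip_width: 1.002
```

```bash
python3 -c "
from h import *
S=snap('wrist','w1');print(S[0]['position'],S[0]['ee_rot'])"
```

```text
[ 0.47133369 -0.18676675  0.16131109] [ 9.99090038e-01  4.26485126e-02 -4.46360995e-04  4.18278960e-05]
```

View pics/w1.png

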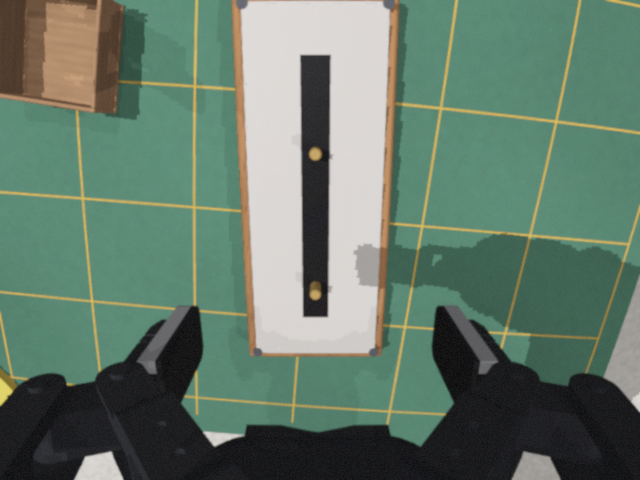

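The wrist view shows the two brass pins near (315,153) and (315,291). The jig is centred, with the near box at upper left. I'll enlarge the view.

```bash
python3 -c "
from h import *
S=load('w1')
a=S[1][135:175,290:340,::-1];b=S[1][270:310,290:340,::-1]
cv2.imwrite('pics/w1p.png',cv2.resize(np.vstack([a,b]),None,fx=7,fy=7,interpolation=cv2.INTER_CUBIC))
"
```

```text
(no output)
```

View pics/w1p.png

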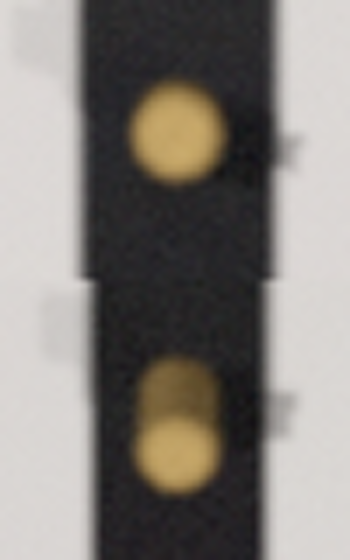

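```bash
python3 - <<'E'
from h import *
np.set_printoptions(precision=4,suppress=True)
S=load('w1')
Q=onplane(S,[(314.86,153.57),(314.86,294.2)],.0405);d=Q[0]-Q[1]
print('pins',Q,Q.mean(0),np.linalg.norm(d),np.degrees(np.arctan2(d[1],d[0])))
R,t=pose(S[0],S[3]);W=Rn.from_quat(S[0]['ee_rot']).as_matrix()
print((Q.mean(0)-S[0]['position'])@W)
B=onplane(S,[(242,2),(389,2),(374,352),(257,352)],.024);print(B,B.mean(0))
plan([0.566,0.2108,0.128],-25.2)
E
```

```text
pins [[ 0.5218 -0.1804  0.0405]
 [ 0.4224 -0.1887  0.0405]] [ 0.4721 -0.1845  0.0405] 0.09971443042172819 4.803439743819859
[ 0.0011 -0.0022  0.1208]
[[ 0.6124 -0.126   0.024 ]
 [ 0.6203 -0.2194  0.024 ]
 [ 0.3676 -0.2412  0.024 ]
 [ 0.3595 -0.1469  0.024 ]] [ 0.4899 -0.1834  0.024 ]
t 1.65 pos [ 0.4712 -0.1874  0.1615] yaw 4.81 F [-0.01 -0.56 -0.28] grip 0.994
tool shift [ 0.1279 -0.3888  0.0333] rot [ 0.03  0.03 30.01] dist 0.4106635401593834
```

move_arm(
  deltas=[
    [0.0183,-0.0555,0.0,0,0,0,1],
    [0.0183,-0.0555,0.0,0,0,0,1],
    [0.0183,-0.0555,0.0,0,0,0,1],
    [0.0183,-0.0555,0.0,0,0,0,1],
    [0.0183,-0.0555,0.0,0,0,0,1],
    [0.0183,-0.0555,0.0,0,0,0,1],
    [0.0183,-0.0555,0.0,0,0,0,1],
    [0,0,0.011,0,0,10,1],
    [0,0,0.011,0,0,10,1],
    [0,0,0.011,0,0,10,1],
  ],
)

```text
clock: 2.9
position: [0.5674, 0.2095, 0.1279]
ee_rot: [0.975, -0.22, -0.0, 0.0]
ft_force: [-0.6, -0.4, -0.2]
grip_width: 1.002
```

move_arm(
  deltas=[
    [0,0,0,0,0,0,1],
    [0,0,0,0,0,0,1],
    [0,0,0,0,0,0,1],
  ],
)

```text
clock: 3.28
position: [0.5673, 0.2112, 0.1291]
ee_rot: [0.976, -0.218, 0.0, -0.0]
ft_force: [0.1, -0.1, 0.4]
grip_width: 0.998
```

```bash
python3 -c "
from h import *
S=snap('wrist','w2');print(S[0]['position'],S[0]['ee_rot']);plan([0.566,0.2108,0.128],-25.2)"
```

```text
[0.56728725 0.21121747 0.12914498] [ 9.75866241e-01 -2.18368790e-01  3.47422037e-04 -1.71667587e-04]
t 3.325 pos [0.5672 0.2112 0.129 ] yaw -25.22 F [ 0.48 -0.39  0.6 ] grip 0.996
tool shift [-0.0009  0.0009  0.001 ] rot [-0.02 -0.02 -0.02] dist 0.0016217235323681425
```

View pics/w2.png

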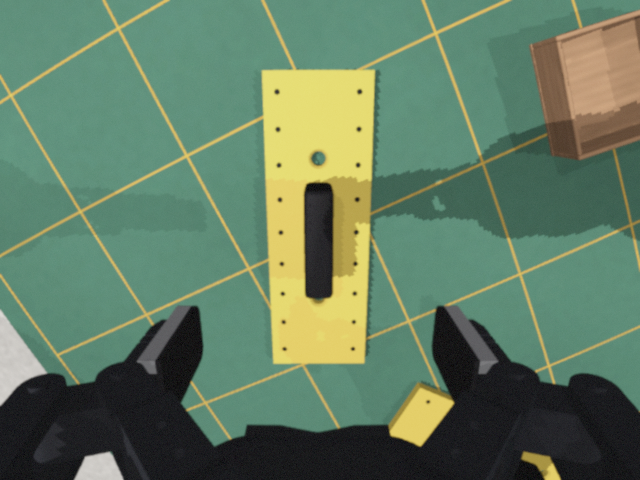

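The plate's corners are about (263,70), (376,70), (366,363) and (273,363), and one hole is at (318,158). The bar hides the other hole. I'll refine the plate outline from the yellow mask.

```bash
python3 - <<'E'
from h import *
np.set_printoptions(precision=4,suppress=True)
S=load('w2');im=S[1]
hsv=cv2.cvtColor(im,cv2.COLOR_RGB2HSV)
m=cv2.inRange(hsv,(22,90,90),(34,255,255));m[:,:230]=0;m[:,395:]=0;m[372:]=0
m=cv2.morphologyEx(m,cv2.MORPH_OPEN,np.ones((5,5)))
c=max(cv2.findContours(m,0,cv2.CHAIN_APPROX_NONE)[0],key=cv2.contourArea).reshape(-1,2)
P=onplane(S,c,.008)[:,:2]
r=cv2.minAreaRect((P*1000).astype(np.float32));print(r)
H=onplane(S,[(318,158)],.008)[0];print('hole',H)
a=np.radians(-25.2);C=np.array(r[0])/1000;print('exp hole',C+.05*np.array([np.cos(a),np.sin(a)]))
G=onplane(S,[(306,192),(331,192),(331,295),(306,295)],.042);print('bar?',G,G.mean(0))
crop(S,'w2h',290,140,350,310,3.5)
E
```

```text
((564.0166015625, 211.98435974121094), (72.226806640625, 213.40066528320312), 64.57264709472656)
hole [0.6105 0.1907 0.008 ]
exp hole [0.6093 0.1907]
bar? [[0.5988 0.204  0.042 ]
 [0.5926 0.1909 0.042 ]
 [0.5331 0.2181 0.042 ]
 [0.5398 0.2324 0.042 ]] [0.5661 0.2114 0.042 ]
```

View pics/w2h.png

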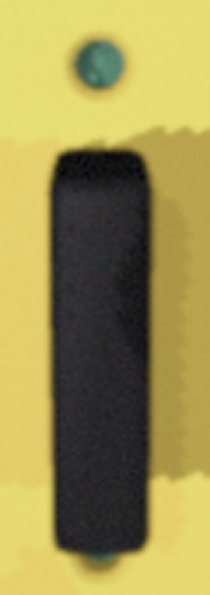

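```bash
python3 -c "
from h import *
plan([0.5655,0.2118,0.015],-25.4)"
```

```text
t 3.325 pos [0.5672 0.2112 0.129 ] yaw -25.22 F [ 0.48 -0.39  0.6 ] grip 0.996
tool shift [-0.0018  0.0003  0.114 ] rot [-0.02 -0.02  0.18] dist 0.11402225079010193
```

move_arm(
  deltas=[
    [-0.0018,0.0003,0.03,0,0,0.2,1],
    [0,0,0.03,0,0,0,1],
    [0,0,0.03,0,0,0,1],
    [0,0,0.014,0,0,0,1],
    [0,0,0.01,0,0,0,1],
    [0,0,0,0,0,0,1],
    [0,0,0,0,0,0,1],
  ],
)

```text
clock: 4.2
position: [0.5658, 0.2122, 0.0155]
ee_rot: [0.976, -0.22, 0.001, -0.0]
ft_force: [-0.0, -0.7, -0.9]
grip_width: 0.998
```

```bash
python3 -c "
from h import *
S=snap('wrist','w3');plan([0.5655,0.2118,0.015],-25.4)"
```

```text
t 4.25 pos [0.5658 0.2122 0.0155] yaw -25.4 F [-0.27  0.07 -0.19] grip 1.002
tool shift [-0.0001  0.0005  0.0005] rot [-0.06 -0.06 -0.  ] dist 0.0007105537643008787
```

View pics/w3.png

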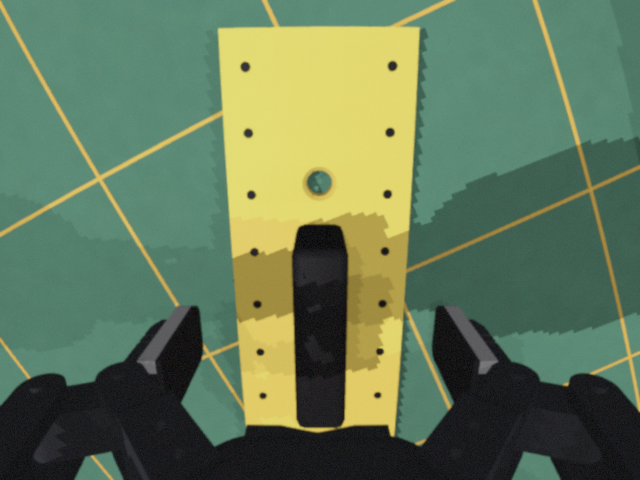

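The bar sits centred between the open fingers, at about (320,330). The hole is at (318,183). Closing now.

move_arm(
  deltas=[
    [0,0,0,0,0,0,-1],
    [0,0,0,0,0,0,-1],
    [0,0,0,0,0,0,-1],
    [0,0,0,0,0,0,-1],
    [0,0,0,0,0,0,-1],
    [0,0,0,0,0,0,-1],
    [0,0,0,0,0,0,-1],
    [0,0,0,0,0,0,-1],
  ],
  force=60,
)

```text
clock: 5.25
position: [0.5653, 0.212, 0.0148]
ee_rot: [0.976, -0.22, 0.0, 0.0]
ft_force: [-1.0, 0.2, 5.1]
grip_width: 0.2
```

move_arm(
  deltas=[
    [0,0,-0.01,0,0,0,-1],
    [0,0,-0.02,0,0,0,-1],
    [0,0,-0.03,0,0,0,-1],
    [0,0,-0.03,0,0,0,-1],
    [0,0,0,0,0,0,-1],
    [0,0,0,0,0,0,-1],
  ],
)

```text
clock: 6.0
position: [0.5647, 0.2117, 0.1041]
ee_rot: [0.976, -0.22, -0.0, 0.0]
ft_force: [-0.2, 0.4, -3.2]
grip_width: 0.203
```

```bash
python3 -c "
from h import *
S=snap('wrist','w4');plan([0.4721,-0.1845,0.1],4.6)"
```

```text
t 6.05 pos [0.5645 0.2116 0.1036] yaw -25.39 F [ 0.59 -0.53 -2.81] grip 0.199
tool shift [0.0864 0.3974 0.004 ] rot [  0.06   0.08 -29.99] dist 0.4067397030672137
```

View pics/w4.png

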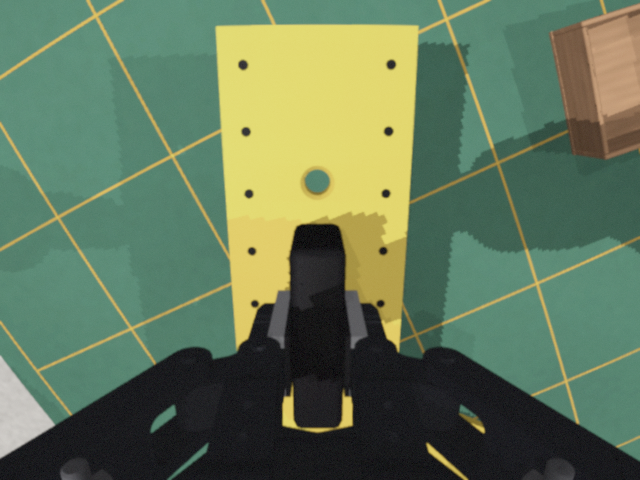

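The template is held and level: its far edge runs from (217,25) to (418,25), with the hole at (316,181). I'll measure its pose in the hand.

```bash
python3 - <<'E'
from h import *
np.set_printoptions(precision=4,suppress=True)
def toolplane(S,uv,z):
    T=S[3]['T_tool_cam'];r=rays(S[3],uv)@T[:3,:3].T;t=T[:3,3]
    return t+r*((z-t[2])/r[:,2])[:,None]
S=load('w4')
# hole centre: fit greenish blob; edges via mask
hsv=cv2.cvtColor(S[1],cv2.COLOR_RGB2HSV)
y=cv2.inRange(hsv,(20,80,80),(34,255,255))
sub=y[165:200,298:336]==0
n,l,st,ce=cv2.connectedComponentsWithStats(sub.astype(np.uint8));i=1+np.argmax(st[1:,4]);print(st[i],ce[i]+[298,165])
L=[];Rr=[]
for v in range(40,280,4):
    xs=np.where(y[v,150:480])[0]+150;L.append((xs[0]-.5,v));Rr.append((xs[-1]+.5,v))
PL=toolplane(S,L,.0068);PR=toolplane(S,Rr,.0068)
kl=np.polyfit(PL[:,0],PL[:,1],1);kr=np.polyfit(PR[:,0],PR[:,1],1)
print('edges',kl,kr,'angles deg',np.degrees(np.arctan([kl[0],kr[0]])),'mid at x=0',(kl[1]+kr[1])/2,'width',kr[1]-kl[1])
print('hole tool',toolplane(S,[ce[i]+[298,165],(316.5,181.5)],.0068))
far=[(u,np.where(y[:200,u])[0][0]-.5) for u in range(225,412,10)]
PF=toolplane(S,far,.0068);print('far edge x',PF[:,0].mean(),np.polyfit(PF[:,1],PF[:,0],1))
crop(S,'w4h',290,160,350,205,8)
E
```

```text
[  7   5  25  22 429] [316.7902 180.4755]
edges [ 0.0152 -0.0452] [0.2329 0.0291] angles deg [ 0.8707 13.1101] mid at x=0 -0.008043091730231728 width 0.07431301119174952
hole tool [[ 0.0505 -0.0005  0.0068]
 [ 0.0502 -0.0006  0.0068]]
far edge x 0.10490548297100806 [-0.0168  0.1049]
```

View pics/w4h.png

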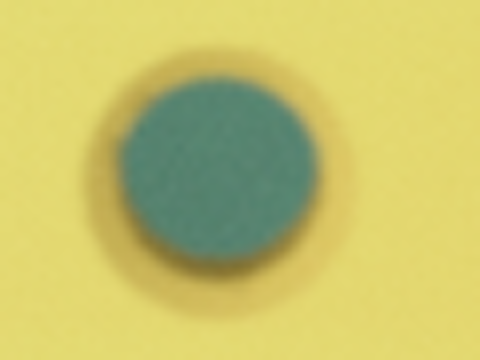

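```bash
python3 - <<'E'
from h import *
np.set_printoptions(precision=4,suppress=True)
def toolplane(S,uv,z):
    T=S[3]['T_tool_cam'];r=rays(S[3],uv)@T[:3,:3].T;t=T[:3,3]
    return t+r*((z-t[2])/r[:,2])[:,None]
for nm,zp in(('w3',.0155-.008),('w4',.0068)):
    S=load(nm); g=cv2.GaussianBlur(S[1][:,:,0].astype(float),(0,0),1)  # red: yellow bright vs green dark
    b=[];
    def edge(pts):return toolplane(S,pts,zp)
    L=[(200+20+0,0)]
    L=[];R=[]
    for v in range(36,205,4):
        row=np.gradient(g[v])
        l=200+np.argmax(row[200:245]); r=395+np.argmin(row[395:435])
        L.append((l,v));R.append((r,v))
    F=[(u,10+np.argmax(np.gradient(g[:,u])[10:45])) for u in range(235,405,5)]
    PL,PR,PF=map(edge,(L,R,F))
    kl=np.polyfit(PL[:,0]-.05,PL[:,1],1);kr=np.polyfit(PR[:,0]-.05,PR[:,1],1);kf=np.polyfit(PF[:,1],PF[:,0],1)
    print(nm,'L',kl,'R',kr,'F',kf,'mid y at x=.05',(kl[1]+kr[1])/2,'w',kr[1]-kl[1])
    # dots and hole
print(toolplane(load('w4'),[(317.2,182.5)],.0068),toolplane(load('w3'),[(318.5,182.5)],.0075))
# dots w4 pairs
p=[(243,64.5),(391,64.5),(245.5,131.5),(388.5,131.5),(249,193.5),(386,193.5)]
Q=toolplane(load('w4'),p,.0068);print(Q,(Q[::2]+Q[1::2])/2)
S=load('w1');print(toolplane(S,[(314.86,153.57),(314.86,294.2)],.1213))
E
```

```text
w3 L [-0.0064 -0.0347] R [-0.0049  0.0353] F [0.011  0.1043] mid y at x=.05 0.0003059373513496777 w 0.07000406529620543
w4 L [-0.001  -0.0356] R [-0.0017  0.0346] F [0.0028 0.1046] mid y at x=.05 -0.0005057696526582778 w 0.07017512212044694
[[ 0.0498 -0.0004  0.0068]] [[0.0497 0.0001 0.0075]]
[[ 0.0915 -0.0263  0.0068]
 [ 0.0915  0.0255  0.0068]
 [ 0.0685 -0.0264  0.0068]
 [ 0.0685  0.0256  0.0068]
 [ 0.0456 -0.0262  0.0068]
 [ 0.0456  0.0257  0.0068]] [[ 0.0915 -0.0004  0.0068]
 [ 0.0685 -0.0004  0.0068]
 [ 0.0456 -0.0002  0.0068]]
[[ 0.0509 -0.0021  0.1213]
 [-0.049  -0.0022  0.1213]]
```

```bash
python3 -c "
from h import *
plan([0.4723,-0.1849,0.1],4.75)"
```

```text
t 6.05 pos [0.5645 0.2116 0.1036] yaw -25.39 F [ 0.59 -0.53 -2.81] grip 0.199
tool shift [0.0868 0.3977 0.004 ] rot [  0.06   0.08 -30.14] dist 0.40708391896222845
```

move_arm(
  deltas=[
    [0.0108,0.0496,0,0,0,0,-1],
    [0.0108,0.0496,0,0,0,0,-1],
    [0.0108,0.0496,0,0,0,0,-1],
    [0.0108,0.0496,0,0,0,0,-1],
    [0.0108,0.0496,0,0,0,0,-1],
    [0.0108,0.0496,0,0,0,-7.5,-1],
  ],
)

```text
clock: 6.8
position: [0.4948, -0.0861, 0.1036]
ee_rot: [0.988, -0.154, -0.001, 0.0]
ft_force: [1.1, 0.2, -2.5]
grip_width: 0.204
```

```bash
python3 -c "
from h import *
plan([0.4723,-0.1849,0.1],4.75)"
```

```text
t 6.8 pos [ 0.4948 -0.0861  0.1036] yaw -17.75 F [ 1.07  0.17 -2.46] grip 0.204
tool shift [0.0087 0.1009 0.0036] rot [ 1.00e-02  1.00e-01 -2.25e+01] dist 0.10136271515062305
```

move_arm(
  deltas=[
    [0.0043,0.05,0,0,0,0,-1],
    [0.0043,0.05,0,0,0,0,-1],
    [0,0,0,0,0,-7.5,-1],
    [0,0,0,0,0,-7.5,-1],
    [0,0,0,0,0,-7.5,-1],
    [0,0,0,0,0,0,-1],
    [0,0,0,0,0,0,-1],
  ],
)

```text
clock: 7.68
position: [0.4732, -0.1824, 0.1041]
ee_rot: [0.999, 0.039, -0.0, -0.0]
ft_force: [0.0, 0.1, -2.9]
grip_width: 0.204
```

```bash
python3 -c "
from h import *
plan([0.4723,-0.1849,0.066],4.75)"
```

```text
t 7.675 pos [ 0.4732 -0.1824  0.1041] yaw 4.44 F [ 0.05  0.1  -2.88] grip 0.204
tool shift [-0.001   0.0025  0.0381] rot [-0.02  0.05 -0.31] dist 0.03816164887983935
```

move_arm(
  deltas=[
    [-0.001,0.0025,0.018,0,0,-0.3,-1],
    [0,0,0.01,0,0,0,-1],
    [0,0,0.01,0,0,0,-1],
    [0,0,0,0,0,0,-1],
    [0,0,0,0,0,0,-1],
    [0,0,0,0,0,0,-1],
  ],
)

```text
clock: 8.43
position: [0.4731, -0.1851, 0.0671]
ee_rot: [0.999, 0.043, 0.0, 0.0]
ft_force: [-0.3, -0.6, -3.9]
grip_width: 0.196
```

```bash
python3 -c "
from h import *
S=snap('wrist','w5');plan([0.4723,-0.1849,0.066],4.75)
crop(S,'w5h',280,150,360,215,8)
for i in range(3):
  snap('top','x%d'%i);plan([0.4723,-0.1849,0.066],4.75)"
```

```text
t 8.475 pos [ 0.473  -0.1851  0.0671] yaw 4.9 F [ 0.1   0.01 -2.81] grip 0.204
tool shift [-0.0007 -0.0003  0.0011] rot [ 0.03 -0.04  0.15] dist 0.0013158955890233781
t 8.525 pos [ 0.473  -0.1851  0.067 ] yaw 4.9 F [-0.01 -0.19 -2.31] grip 0.2
tool shift [-0.0006 -0.0003  0.001 ] rot [ 0.02 -0.03  0.15] dist 0.0011884738587376906
t 8.575 pos [ 0.4729 -0.1851  0.0669] yaw 4.9 F [ 1.03  0.04 -3.5 ] grip 0.197
tool shift [-0.0006 -0.0003  0.0009] rot [ 0.02 -0.03  0.15] dist 0.0011006386734355768
t 8.625 pos [ 0.4728 -0.1851  0.0668] yaw 4.9 F [-0.54  0.8  -2.69] grip 0.199
tool shift [-0.0005 -0.0002  0.0008] rot [ 0.02 -0.02  0.15] dist 0.0010248154760371792
```

View pics/w5h.png

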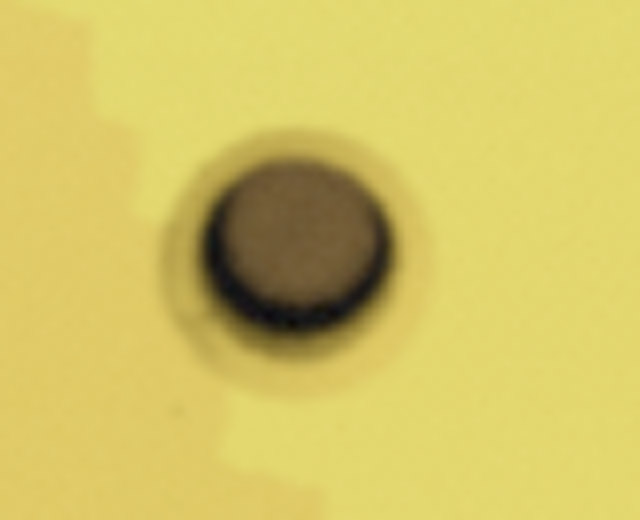

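View pics/w5.png

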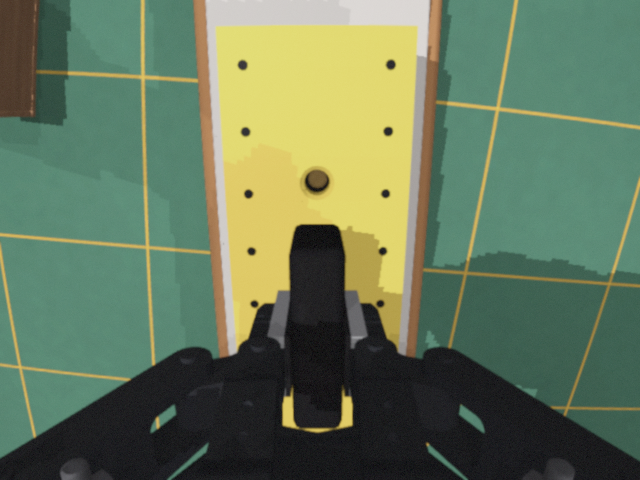

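```bash
python3 - <<'E'
from h import *
np.set_printoptions(precision=5,suppress=True)
S=load('w5')
def toolplane(S,uv,z):
    T=S[3]['T_tool_cam'];r=rays(S[3],uv)@T[:3,:3].T;t=T[:3,3]
    return t+r*((z-t[2])/r[:,2])[:,None]
print(toolplane(S,[(316.7,182.6)],.0068),toolplane(S,[(317.2,177.9),(317.2,178.5)],.0671-.0405))
E
```

```text
[[ 0.05003 -0.00078  0.0068 ]] [[ 0.04888 -0.00058  0.0266 ]
 [ 0.04863 -0.00058  0.0266 ]]
```

The pin's tip shows through the hole, centred at about (317.2,177.9). The hole's rim is centred at (316.7,182.6), so I need about 1 mm along the tool's -x.

move_arm(
  deltas=[
    [-0.0008,0.0001,0.004,0,0,0.1,-1],
    [0,0,0.004,0,0,0,-1],
    [0,0,0,0,0,0,-1],
    [0,0,0,0,0,0,-1],
    [0,0,0,0,0,0,-1],
    [0,0,0,0,0,0,-1],
    [0,0,0,0,0,0,-1],
  ],
)

```text
clock: 9.5
position: [0.472, -0.1853, 0.0587]
ee_rot: [0.999, 0.042, 0.0, 0.0]
ft_force: [-1.2, 0.2, -1.9]
grip_width: 0.201
```

```bash
python3 -c "
from h import *
S=snap('wrist','w6');plan([0.4723,-0.1849,0.058],4.75)
crop(S,'w6h',280,150,360,215,8)"
```

```text
t 9.55 pos [ 0.472  -0.1852  0.0587] yaw 4.8 F [-0.29 -0.66 -2.3 ] grip 0.199
tool shift [ 0.0004 -0.0003  0.0007] rot [ 0.01 -0.    0.05] dist 0.0008177125967634713
```

View pics/w6h.png

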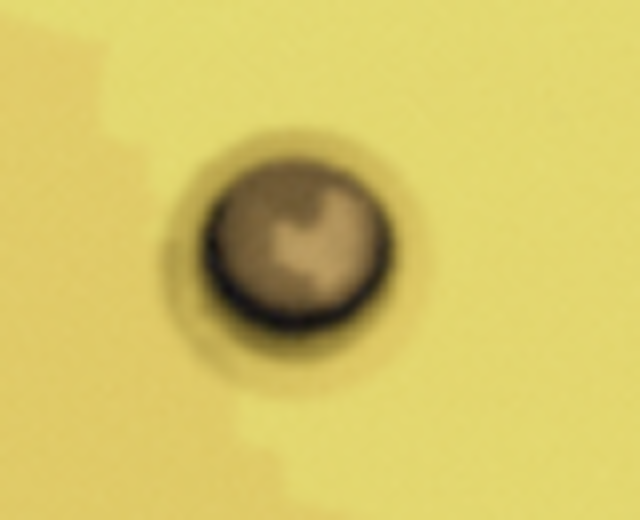

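```bash
python3 - <<'E'
from h import *
np.set_printoptions(precision=5,suppress=True)
S=load('w6')
def toolplane(S,uv,z):
    T=S[3]['T_tool_cam'];r=rays(S[3],uv)@T[:3,:3].T;t=T[:3,3]
    return t+r*((z-t[2])/r[:,2])[:,None]
print(toolplane(S,[(316.7,182.6)],.0068),toolplane(S,[(317.2,178.6)],.0587-.0405))
E
```

```text
[[ 0.05003 -0.00077  0.0068 ]] [[ 0.04983 -0.00058  0.0182 ]]
```

Pin and hole now agree within about 0.2 mm. I'll lower gently while watching the force.

move_arm(
  deltas=[
    [0,0.0002,0.0015,0,0,0,-1],
    [0,0,0.0015,0,0,0,-1],
    [0,0,0.0015,0,0,0,-1],
    [0,0,0,0,0,0,-1],
    [0,0,0,0,0,0,-1],
  ],
)

```text
clock: 10.18
position: [0.472, -0.1854, 0.0541]
ee_rot: [0.999, 0.042, 0.0, 0.0]
ft_force: [0.2, 0.2, -2.5]
grip_width: 0.197
```

move_arm(
  deltas=[
    [0,0,0.0015,0,0,0,-1],
    [0,0,0.0015,0,0,0,-1],
    [0,0,0,0,0,0,-1],
    [0,0,0,0,0,0,-1],
  ],
)

```text
clock: 10.68
position: [0.472, -0.1854, 0.0511]
ee_rot: [0.999, 0.042, 0.0, 0.0]
ft_force: [0.9, 0.6, -2.8]
grip_width: 0.199
```

Underside is now about 5 mm below the pin tips with no contact force, so both pins have entered.

move_arm(
  deltas=[
    [0,0,0.0015,0,0,0,-1],
    [0,0,0.0015,0,0,0,-1],
    [0,0,0.0015,0,0,0,-1],
    [0,0,0.0015,0,0,0,-1],
    [0,0,0,0,0,0,-1],
    [0,0,0,0,0,0,-1],
  ],
)

```text
clock: 11.42
position: [0.472, -0.1854, 0.0452]
ee_rot: [0.999, 0.042, 0.0, 0.0]
ft_force: [-0.2, 0.3, -2.8]
grip_width: 0.202
```

move_arm(
  deltas=[
    [0,0,0.0015,0,0,0,-1],
    [0,0,0.0015,0,0,0,-1],
    [0,0,0.001,0,0,0,-1],
    [0,0,0,0,0,0,-1],
    [0,0,0,0,0,0,-1],
    [0,0,0,0,0,0,-1],
  ],
)

```text
clock: 12.18
position: [0.472, -0.1854, 0.0412]
ee_rot: [0.999, 0.042, 0.0, 0.0]
ft_force: [-0.9, 0.2, -2.9]
grip_width: 0.201
```

move_arm(
  deltas=[
    [0,0,0.0005,0,0,0,-1],
    [0,0,0.0005,0,0,0,-1],
    [0,0,0.0005,0,0,0,-1],
    [0,0,0,0,0,0,-1],
    [0,0,0,0,0,0,-1],
  ],
)

```text
clock: 12.8
position: [0.4719, -0.1854, 0.0396]
ee_rot: [0.999, 0.042, -0.0, 0.0]
ft_force: [-0.1, 0.4, -3.2]
grip_width: 0.202
```

move_arm(
  deltas=[
    [0,0,0.0005,0,0,0,-1],
    [0,0,0,0,0,0,-1],
    [0,0,0,0,0,0,-1],
  ],
)

```text
clock: 13.18
position: [0.4719, -0.1854, 0.0391]
ee_rot: [0.999, 0.042, -0.0, 0.0]
ft_force: [1.1, 0.0, -2.2]
grip_width: 0.2
```

move_arm(
  deltas=[
    [0,0,0.0004,0,0,0,-1],
    [0,0,0,0,0,0,-1],
    [0,0,0,0,0,0,-1],
  ],
)

```text
clock: 13.55
position: [0.472, -0.1854, 0.0388]
ee_rot: [0.999, 0.042, 0.0, 0.0]
ft_force: [-0.3, -0.0, -1.4]
grip_width: 0.199
```

move_arm(
  deltas=[
    [0,0,0.0004,0,0,0,-1],
    [0,0,0,0,0,0,-1],
    [0,0,0,0,0,0,-1],
  ],
)

```text
clock: 13.92
position: [0.472, -0.1854, 0.0387]
ee_rot: [0.999, 0.042, 0.0, 0.0]
ft_force: [-3.6, 1.8, 6.1]
grip_width: 0.199
```

Bed contact at TCP z = 0.0388, as predicted. I'll ease off slightly, then release.

move_arm(
  deltas=[
    [0,0,-0.0003,0,0,0,-1],
    [0,0,0,0,0,0,-1],
    [0,0,0,0,0,0,-0.5],
    [0,0,0,0,0,0,-0.4],
    [0,0,0,0,0,0,-0.2],
    [0,0,0,0,0,0,0],
    [0,0,0,0,0,0,0.4],
    [0,0,0,0,0,0,0.4],
  ],
  force=20,
)

```text
clock: 14.92
position: [0.472, -0.1854, 0.0386]
ee_rot: [0.999, 0.042, 0.0, 0.0]
ft_force: [-0.0, -0.1, 0.4]
grip_width: 0.698
```

```bash
python3 -c "
from h import *
S=snap('wrist','w7');plan([0.4723,-0.1849,0.15],4.75)"
```

```text
t 14.975 pos [ 0.4719 -0.1854  0.0386] yaw 4.81 F [ 0.3  -0.31  0.09] grip 0.699
tool shift [ 0.0004 -0.0005 -0.1114] rot [0.01 0.   0.06] dist 0.11139811816040537
```

View pics/w7.png

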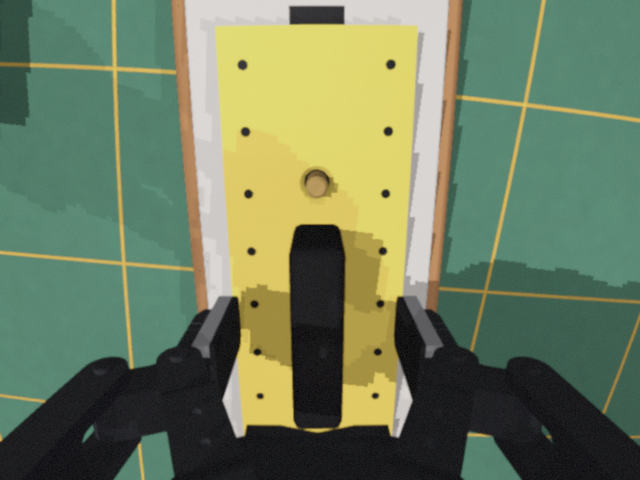

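The template is seated on the bed with the pin standing through the hole at (316,182), and the fingers are clear on both sides. Retracting.

move_arm(
  deltas=[
    [0,0,-0.01,0,0,0,0.4],
    [0,0,-0.02,0,0,0,0.4],
    [0,0,-0.03,0,0,0,0.4],
    [0,0,-0.04,0,0,0,0.4],
    [0,0,-0.04,0,0,0,0.4],
    [0,0,0,0,0,0,0.4],
    [0,0,0,0,0,0,0.4],
    [0,0,0,0,0,0,0.4],
    [0,0,0,0,0,0,0.4],
  ],
)

```text
clock: 16.1
position: [0.4715, -0.1852, 0.1778]
ee_rot: [0.999, 0.042, -0.001, -0.0]
ft_force: [-0.5, -0.1, 0.3]
grip_width: 0.699
```

```bash
python3 - <<'E'
from h import *
np.set_printoptions(precision=4,suppress=True)
S=snap('wrist','w8');snap('scene','s8')
plan([0.4723,-0.1849,0.15],4.75)
def dp(us):
    print(deproj(S,us))
dp([(300,60),(340,60),(300,120),(345,120)])
crop(S,'w8c',180,0,460,400,1.5)
E
```

```text
t 16.2 pos [ 0.4717 -0.1853  0.1781] yaw 4.81 F [0.18 1.03 0.1 ] grip 0.699
tool shift [ 0.0006 -0.0003  0.0281] rot [-0.02  0.05  0.06] dist 0.028098264499161116
[[ 0.5825 -0.1632  0.0222]
 [ 0.5847 -0.191   0.0229]
 [ 0.5419 -0.1666  0.0307]
 [ 0.5446 -0.1979  0.0311]]
```

View pics/w8.png

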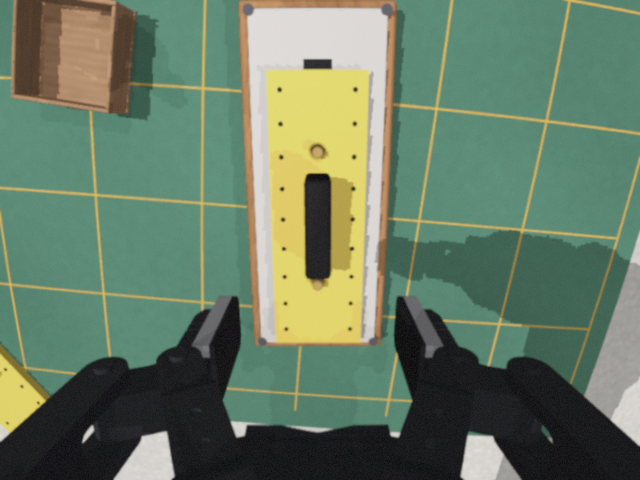

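View pics/s8.png

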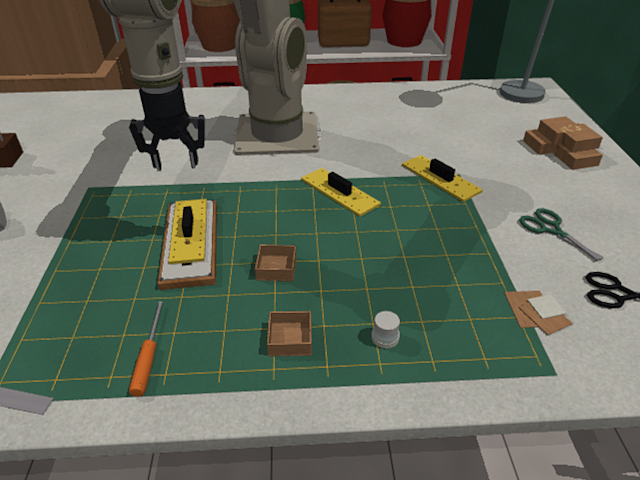

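Pins show in both holes, at (318,151) and (317,283). The plate's top measures 0.031 m against an expected 0.032 m, and everything else is where it was.

```bash
python3 -c "
from h import *
print(manip.hand_in())"
```

```text
the job is handed in; nothing more can be done
None
```

The template is hanging on both brass pins, flat on the jig's bed with the grip bar up and the gripper clear. I handed the job in at about 16 s.

- **Which template:** I took the farthest of the three look-alikes, 0.60 m from the base; the others are at 0.35 m and 0.49 m.
- **Finding the pins:** I found the pins by sight from the top and wrist cameras, about 18 mm off the jig's middle, and trimmed the position by looking at one pin through its hole.
- **Lowering:** I went down in steps of 1.5 mm or less. No contact force showed until the bed, where I read about 9 N against the 40 N limit.
- **Last checks:**
  - The wrist picture shows a pin in both holes.
  - The plate's top reads about 31 mm high against 32 mm expected, within the 2 mm calibration.
  - The fingers read no force after release.
  - In the last scene picture the boxes, screwdriver and jar look unmoved; I judged that by eye and did not measure it.
- **Disagreements:**
  - The jig's direction read 4.4° from the top camera and 4.8° from the wrist camera. I used the wrist value, and the template went on freely.
  - My first fit of the template's angle in the hand read 0.9° off because of a shadow. A second fit gave about 0.1°, and I used that one.

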